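Lock the sieve basket in the bayonet rim of the rinse cup

ROBOT

A 6-joint arm with a two-finger parallel gripper is mounted at the origin on a cart in front of the work surface, level with it; the furniture and walls round the work are solid. World frame = base frame: x ahead of the robot, y to its left, z up, the work surface at z = 0. Lengths are in m, angles in rad, forces in N, time in s.
With the tool pointing down it reaches from about 0.35 to 0.85 m from the base axis. Payload 8.1 kg.
Tool frame: the origin (TCP) lies at the centre of the arm's flange, where the gripper is bolted on; the fingertips stand 186 mm ahead of it and the grasp point (between the pads) lies 167 mm ahead of it; z points along the fingers, y is the line along which they close (so a half turn about z gives the same grasp; the last joint's range is limited). The gripper opens to 93 mm and grips with 3 to 60 N. Pads are 15 mm wide; open, the fingers measure 128 mm over their backs; the gripper's body (75 mm by 188 mm) begins 65 mm behind the grasp point.
Start: joints at [-1.287, 0.13, 1.488, -0, 1.523, -0.085], TCP at [0.216, -0.56, 0.405] pointing down, gripper open.
Joint ranges: [-2.96, 2.96], [-0.89, 2.26], [0.02, 2.5], [-1.34, 4.48], [0, 2.73], [-2.66, 2.66]. Speed limits (rad/s): [2.39, 2.39, 2.79, 3.14, 3.14, 3.14].

INTERFACE

Orientations are given as a rotation vector (axis times angle).
In Python, from plant import robot gives the robot as it stands.
- The arm moves only by the tool apply_moves, never from a script. Its argument "series" is a list of rows, each a list of 2 entries, a list of its own where there are three numbers: the shift along the tool's x, y, z in mm, then the turn, a rotation vector about the tool's x, y, z in rad. A call has 1 to 12 rows; each row shifts and turns the commanded pose from where the row before left it, along the tool's axes as they then stand; what a row does not reach is not made up. A row lasts 1/12 s, in which the tool goes at most 41.7 mm and 7.16 degrees, less where a joint would pass 70% of its speed; a pose out of reach is approached as far as the arm can. A call is refused whole if a number of a shift passes 41.7 or a number of a turn 0.125, either way. A call with a gripper value outside its range is refused whole. "claw" is the opening, from 0 (shut) to 1 (fully open), set as the call begins (left out, the last holds). The fingers move at their own pace and stop on an object; "newtons" is the grip in N (left out, the last holds). Time passes only in rows, so rows that do not move let the fingers close. It gives the time, the measured TCP pose, the force, the opening and the grip force at its end, in the units of the state.
- robot.read_state(): the state, without advancing time (a new reading comes with each control period).
- robot.read_camera(name): name is "scene" or "top"; returns (picture, depth): 400x640x3 uint8, blue, green, red; 400x640 float32, m along the optical axis (not along the pixel's ray), 0 where there is no reading.
- robot.calibration(name): a dict with "fx", "fy", "cx", "cy" (pixels), "extrinsics" (4x4, takes a point from world to camera coordinates). Camera axes: x right, y down, z forward; pixel columns grow to the right and rows downward; lengths in m; the calibration is good to about 2 mm. A picture is of the moment at which its call begins. calibration takes no time and is no camera call.
- robot.close_job(): hands the job in; it is judged then, once.
The state is a dict: "t": time; "q": joint angles; "dq": joint speeds; "joint_torque": joint torques, N m; "tool_pos": TCP position; "orientation": TCP orientation; "force": force on the tool from outside, world axes, zero at the start; "wrist_torque": the same for the moment, N m; "opening": finger opening in m; "gripper_force": force on a finger pad.
Only numpy, scipy, OpenCV 4.12 (cv2) and the standard library are available. Lean on these libraries where they do the work, as an engineer would, in place of code of your own. Each camera call takes 0.05 s, during which the arm holds its last target. There are 200 camera calls.

TASK

Hang the small steel sieve basket in the white rinse cup: hold it by its blue T-handle, lower it upright so that its two lugs pass down through the two slots in the cup's rim, then, pressing lightly, turn it clockwise (seen from above) until you feel the lugs drop into their notches, and let go. Never force it against the cup, and leave the yellow-lidded specimen pot where it stands.

Things in the scene. Friction and masses are not known exactly. Their poses are not given: they have to be found in the camera images.
- grip (a point): Centre of the basket's blue T-handle: a bar 50 mm long (its x), 12 mm wide (y), 14 mm high; z up. On the axis below: steel cup 50 mm across, 38 mm tall, its flat bottom 90 mm below this point, standing on the white riser (z = 0.035 m); two lugs, ends of a round 7 mm cross bar parallel to the handle bar, 67 mm over the ends, centre line 58 mm below this point. In all about 0.19 kg.
- handle: The same T-handle (same origin and axes), as a moving part: sprung on the basket. It stands fully up under 2 N preload, can be pressed up to 10 mm down towards the basket at 0.8 N per mm more and goes solid at 10 mm (10 N). It does not turn relative to the basket and comes fully up again when let go.
- socket: White rinse cup with bayonet rim, fixed on the riser; 85 mm across (grey foot 94 mm), 62 mm tall; origin at the centre of its underside, z up, x through its two rim slots. It stands no more than 25 N of contact force. With lugs resting on its ledge and handle fully up, the handle's centre is 109.5 mm above this origin; with lugs in the notches 103.5 mm.
- socket_rim (a point): Centre of the cup's mouth, level with the top of the rim, axes as the cup. The rim is 4 mm thick, its bore 55 mm across; two slots 11 mm wide, each by a red dot, at +x and -x, open it out to 75 mm for the lugs. Under the rim is a channel 10 mm high that runs from each slot only clockwise (seen from above), to a stop about 85 degrees on.
- ledge (a point): Centre of the orange ledge, the channel's floor, 14 mm below the top of the rim, axes as the cup. The ledge has two opposite notches, 6 mm deep, 13 mm wide at the top and 9 mm at the foot, somewhere between 25 and 75 degrees clockwise (seen from above) from the slots; the orange ring is set to another angle every time, which is not measured, and stays fast.
- yellow_pot: Specimen pot with a yellow lid, 49 mm across, 65 mm tall, standing loose on the riser; origin at the centre of its underside. A bystander, not to be moved.

How it is judged:
By the outcome, as a careful person would: the job done as asked, in the order asked, and still so for the second after the job is handed in, with the robot touching nothing.
It also fails if it takes over 58 s, if anything falls off the work surface, if the arm or the gripper's body presses on something with over 40 N, if the wrist force passes 120 N, or if a joint passes its speed limit or range.

## Working session

There is one attempt and no reset: what is moved stays moved. The work goes in short steps, Python scripts to look and compute and a tool call to move; the robot and the scene stay as the last step left them, time stands still between calls to the robot, and variables do not carry over. Pictures are saved under pics/ and viewed, at most 10 in all, crops included, and the job is handed in when it is done.

Besides the shell and the picture viewer there is one more tool, called after "Emit:" as name([rows], argument=value, ...), one row to a line, values as JSON. apply_moves: Moves the arm, as the interface text tells. Its arguments: {"type":"object","properties":{"series":{"type":"array"},"claw":{"type":"number"},"newtons":{"type":"number"}},"required":["series"]}

```bash
ls; mkdir -p pics; cat > h.py <<'E'
import numpy as np, cv2
from plant import robot
def look(n,f):
    p,d=robot.read_camera(n); cv2.imwrite('pics/'+f+'.png',p); np.save('pics/'+f+'.npy',d); return p,d
def world(n,u,v,z=None,d=None):
    c=robot.calibration(n); E=np.array(c['extrinsics']); R=E[:3,:3]; t=E[:3,3]
    r=R.T@np.array([(u-c['cx'])/c['fx'],(v-c['cy'])/c['fy'],1.]); o=-R.T@t
    return o+r*(d if d is not None else (z-o[2])/r[2])
E
python3 - <<'E'
from h import *
for n in('scene','top'):
    look(n,n+'0'); c=robot.calibration(n); E=np.array(c['extrinsics']); print(n,c['fx'],-E[:3,:3].T@E[:3,3],E[2,:3])
print(robot.read_state())
E
```

```text
pics
scene 497.0022291047377 [-0.14610364 -0.58749821  0.52927552] [ 0.768758    0.42883239 -0.47446172]
top 435.5491176782322 [ 0.40910843 -0.19934465  0.97987057] [ 0.10749525 -0.00379008 -0.99419837]
{'t': 0.1, 'q': array([-1.28737827e+00,  1.31062564e-01,  1.48918696e+00, -2.17903984e-05,
        1.52296736e+00, -8.53890996e-02]), 'dq': array([ 0.00181595, -0.0014682 , -0.0032721 , -0.00114982,  0.00203054,
       -0.00075103]), 'joint_torque': array([ 7.45302023e-04, -5.61345112e+01, -4.93093550e+01,  7.70535436e-02,
        2.91605975e-02, -3.44229716e-05]), 'tool_pos': array([ 0.21626686, -0.55944673,  0.40379676]), 'orientation': array([-3.08674234e+00, -5.75748900e-01,  2.86079690e-04]), 'force': array([-0.23518875,  0.63315604,  0.18425666]), 'wrist_torque': array([-0.00728936, -0.01493927, -0.05476805]), 'gripper_force': 0.0, 'opening': 0.09307369040129139}
```

View pics/top0.png

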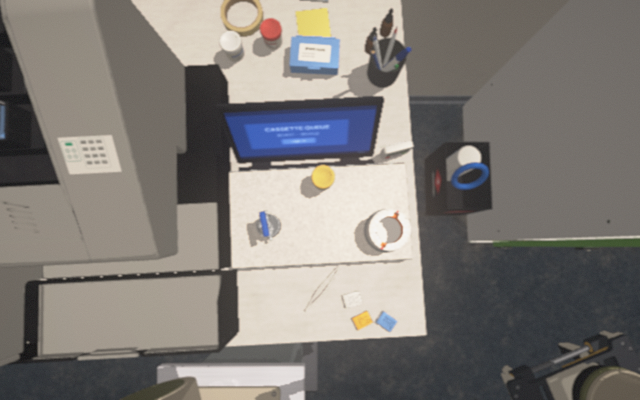

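View pics/scene0.png

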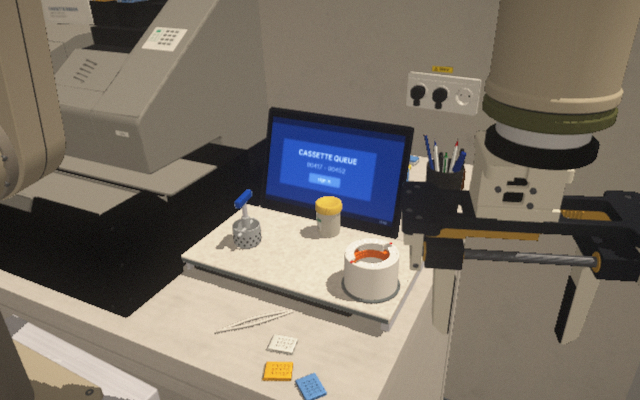

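The top picture shows the blue handle at about (264,224), the cup's mouth at (388,231) with red dots near (397,214) and (383,245), and the pot at (322,177). The monitor stands behind the riser and the machine to its left. Next I enlarge the two spots.

```bash
python3 - <<'E'
from h import *
p=cv2.imread('pics/top0.png'); 
a=cv2.resize(p[200:250,240:290],(400,400),interpolation=cv2.INTER_CUBIC)
b=cv2.resize(p[206:256,363:413],(400,400),interpolation=cv2.INTER_CUBIC)
cv2.imwrite('pics/crop0.png',np.hstack([a,b]))
hsv=cv2.cvtColor(p,cv2.COLOR_BGR2HSV)
d=np.load('pics/top0.npy')
def blob(name,m,off,z):
    v,u=np.nonzero(m); u=u+off[0]; v=v+off[1]
    P=np.array([world('top',a,b,z)[:2] for a,b in zip(u,v)]); c=P.mean(0); w,V=np.linalg.eigh(np.cov((P-c).T))
    print(name,len(u),u.mean(),v.mean(),c,'ang',np.degrees(np.arctan2(V[1,1],V[0,1])),np.sqrt(12*w),'depthpts',[world('top',a,b,d=d[b,a])[2].round(3) for a,b in zip(u[::8],v[::8])])
h=hsv[200:250,240:290]; blob('handle',(h[...,0]>100)&(h[...,0]<130)&(h[...,1]>140)&(h[...,2]>70),(240,200),.132)
h=hsv[206:256,363:413]; red=((h[...,0]<8)|(h[...,0]>172))&(h[...,1]>120)
n,l,s,c=cv2.connectedComponentsWithStats(red.astype(np.uint8))
for i in range(1,n): print(s[i,4],c[i]+[363,206],world('top',*(c[i]+[363,206]),.097))
h=hsv[160:195,305:340]; blob('pot',(h[...,0]>18)&(h[...,0]<35)&(h[...,1]>140),(305,160),.1)
E
```

```text
handle 22 263.09090909090907 219.8181818181818 [ 0.45927405 -0.08589949] ang -168.25197929659228 [0.00455649 0.04887896] depthpts [np.float64(0.133), np.float64(0.132), np.float64(0.132)]
pot 1 330.0 171.0 [ 0.56080257 -0.21720209] ang nan [nan nan] depthpts [np.float64(0.1)]<stdin>:10: RuntimeWarning: Degrees of freedom <= 0 for slice
  c *= np.true_divide(1, fact)
  c *= np.true_divide(1, fact)
```

View pics/crop0.png

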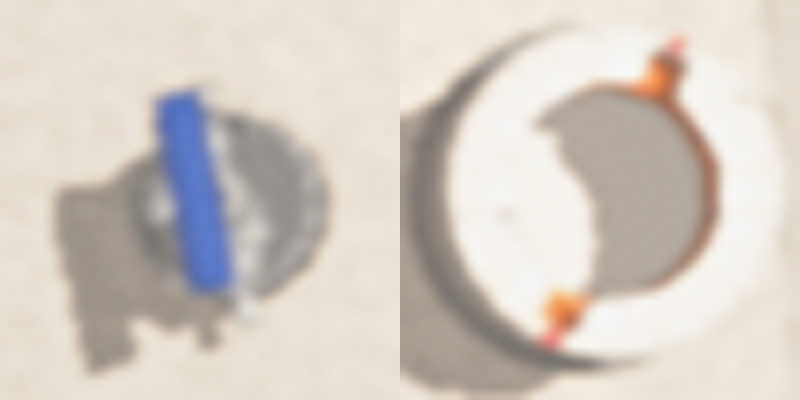

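```bash
cat >> h.py <<'E'
from scipy.spatial.transform import Rotation as Ro
def yaw(rv):
    x=Ro.from_rotvec(rv).as_matrix()[:,0]; return np.degrees(np.arctan2(x[1],x[0]))
E
python3 - <<'E'
from h import *
W=lambda u,v,z,x0=240,y0=200:world('top',x0+u/8-.44,y0+v/8-.44,z)
a,b=W(180,95,.132),W(211,290,.132); print('handle',a,b,(a+b)/2,np.linalg.norm(a-b),np.degrees(np.arctan2(*(a-b)[1::-1])))
a,b=W(278,45,.097,363,206),W(151,341,.097,363,206); print('dots',a,b,(a+b)/2,np.linalg.norm(a-b),np.degrees(np.arctan2(*(a-b)[1::-1])))
a,b=W(262,75,.083,363,206),W(164,308,.083,363,206); print('orange',a,b,(a+b)/2,np.linalg.norm(a-b),np.degrees(np.arctan2(*(a-b)[1::-1])))
print('pot',world('top',322.5,177,.1))
s=robot.read_state();R=Ro.from_rotvec(s['orientation']).as_matrix();print(R.round(3),yaw(s['orientation']))
d=np.load('pics/top0.npy')
for u in range(190,420,15):
  print(u,end=' ')
  for v in (100,130,155,162):
    w=world('top',u,v,d=d[v,u]); print(w.round(2),end=' ')
  print()
print([world('top',u,224,d=d[224,u]).round(2) for u in(130,160,190,205,215,225,235)])
E
```

```text
handle [ 0.47561814 -0.08368926  0.132     ] [ 0.4282118 -0.0918051  0.132    ] [ 0.45191497 -0.08774718  0.132     ] 0.048096029560474575 9.71469917016943
dots [ 0.47833039 -0.35382972  0.097     ] [ 0.40364335 -0.32028144  0.097     ] [ 0.44098687 -0.33705558  0.097     ] 0.08187576021979824 -24.188894319601285
orange [ 0.47167586 -0.35198894  0.083     ] [ 0.41194672 -0.32567061  0.083     ] [ 0.44181129 -0.33882978  0.083     ] 0.06527039788772372 -23.77963662654822
pot [ 0.54841463 -0.20183043  0.1       ]
[[ 0.933  0.361 -0.   ]
 [ 0.361 -0.933  0.002]
 [ 0.    -0.002 -1.   ]] 21.131148763519395
190 [0.71 0.08 0.09] [0.65 0.07 0.1 ] [0.58 0.05 0.15] [0.57 0.05 0.15] 
205 [0.71 0.04 0.09] [0.65 0.04 0.1 ] [0.58 0.03 0.15] [0.57 0.03 0.15] 
220 [0.71 0.01 0.1 ] [0.65 0.01 0.1 ] [0.59 0.01 0.1 ] [0.58 0.01 0.11] 
235 [0.74 0.   0.  ] [ 0.63 -0.03  0.15] [ 0.6  -0.01  0.06] [ 0.6 -0.   0. ] 
250 [ 0.74 -0.03  0.  ] [ 0.63 -0.06  0.15] [ 0.6  -0.05  0.06] [ 0.59 -0.04  0.02] 
265 [ 0.74 -0.07  0.  ] [ 0.63 -0.09  0.14] [ 0.6  -0.08  0.05] [ 0.59 -0.07  0.02] 
280 [ 0.74 -0.1   0.  ]
[... 319 characters left out ...]
0 [ 0.67 -0.23  0.22] [ 0.64 -0.24  0.13] [ 0.61 -0.24  0.03] [ 0.6  -0.24  0.02] 
355 [ 0.67 -0.26  0.22] [ 0.64 -0.27  0.13] [ 0.61 -0.27  0.03] [ 0.6  -0.28  0.02] 
370 [ 0.67 -0.29  0.22] [ 0.64 -0.3   0.13] [ 0.61 -0.31  0.03] [ 0.6  -0.31  0.01] 
385 [ 0.75 -0.35 -0.  ] [ 0.67 -0.35 -0.  ] [ 0.61 -0.34  0.05] [ 0.6  -0.34  0.  ] 
400 [ 0.75 -0.38 -0.  ] [ 0.67 -0.38 -0.  ] [ 0.62 -0.38 -0.  ] [ 0.6  -0.38  0.  ] 
415 [ 1.06 -0.62 -0.92] [ 0.92 -0.62 -0.93] [ 0.81 -0.62 -0.93] [ 0.78 -0.62 -0.93] 
[array([0.44, 0.1 , 0.3 ]), array([0.45, 0.07, 0.25]), array([0.45, 0.05, 0.16]), array([0.45, 0.02, 0.15]), array([0.45, 0.  , 0.15]), array([0.45, 0.  , 0.08]), array([ 0.46, -0.01,  0.03])]
```

Emit:
apply_moves([
  [[0, 0, 0], [0, 0, -0.1225]],
  [[0, 0, 0], [0, 0, -0.1225]],
  [[0, 0, 0], [0, 0, -0.1225]],
  [[0, 0, 0], [0, 0, -0.1225]],
  [[0, 0, 0], [0, 0, -0.1225]],
  [[0, 0, 0], [0, 0, -0.1225]],
  [[0, 0, 0], [0, 0, -0.1225]],
  [[0, 0, 0], [0, 0, -0.1225]],
  [[0, 0, 0], [0, 0, -0.1225]],
  [[0, 0, 0], [0, 0, -0.1225]],
  [[0, 0, 0], [0, 0, -0.1225]],
  [[0, 0, 0], [0, 0, -0.1225]],
], claw=0.6)

```text
t: 1.1
tool_pos: [0.2163, -0.5595, 0.4041]
orientation: [-1.897, -2.503, -0.001]
force: [0.0, 0.1, -0.6]
opening: 0.0559
gripper_force: 0.0
```

Emit:
apply_moves([
  [[0, 0, 0], [0, 0, -0.1225]],
  [[0, 0, 0], [0, 0, -0.1225]],
  [[0, 0, 0], [0, 0, -0.1225]],
  [[0, 0, 0], [0, 0, -0.1225]],
  [[0, 0, 0], [0, 0, -0.1225]],
  [[0, 0, 0], [0, 0, -0.1225]],
  [[0, 0, 0], [0, 0, -0.1225]],
  [[0, 0, 0], [0, 0, -0.1225]],
  [[0, 0, 0], [0, 0, -0.1225]],
  [[0, 0, 0], [0, 0, -0.1225]],
  [[0, 0, 0], [0, 0, -0.1225]],
  [[0, 0, 0], [0, 0, -0.1225]],
])

```text
t: 2.1
tool_pos: [0.3137, -0.5143, 0.3973]
orientation: [0.025, -3.051, 0.067]
force: [-1.1, 0.4, -0.2]
opening: 0.0558
gripper_force: 0.0
```

```bash
cat >> h.py <<'E'
def goto(x,y,z,yw=None):
    s=robot.read_state(); R=Ro.from_rotvec(s['orientation']).as_matrix(); d=R.T@(np.array([x,y,z])-s['tool_pos'])*1000
    print('t',round(s['t'],2),'pos',s['tool_pos'].round(4),'yaw',round(yaw(s['orientation']),2),'tilt',R[:2,2].round(4),'q',s['q'].round(2),'F',s['force'].round(2),'T',s['wrist_torque'].round(3),'open',round(s['opening'],4))
    print('shift',d.round(1),'len',np.linalg.norm(d).round(1),'turnz',None if yw is None else round(np.radians((yaw(s['orientation'])-yw+180)%360-180),4))
E
python3 -c "
from h import *
goto(.452,-.088,.404,189.7)"
```

```text
t 2.1 pos [ 0.3137 -0.5143  0.3973] yaw -179.15 tilt [-0.0895 -0.0444] q [-1.08  0.15  1.49 -0.1   1.51 -2.66] F [-1.1   0.42 -0.19] T [ 0.036 -0.237 -0.004] open 0.0558
shift [-143.4  422.9  -38. ] len 448.2 turnz -0.1545
```

Emit:
apply_moves([
  [[-12, 35, -3.2], [0, 0, 0]],
  [[-12, 35, -3.2], [0, 0, 0]],
  [[-12, 35, -3.2], [0, 0, 0]],
  [[-12, 35, -3.2], [0, 0, 0]],
  [[-12, 35, -3.2], [0, 0, 0]],
  [[-12, 35, -3.2], [0, 0, 0]],
  [[-12, 35, -3.2], [0, 0, 0]],
  [[-12, 35, -3.2], [0, 0, 0]],
  [[-12, 35, -3.2], [0, 0, 0]],
  [[-12, 35, -3.2], [0, 0, 0]],
  [[-12, 35, -3.2], [0, 0, 0]],
  [[0, 0, 0], [0, 0, 0]],
])

```text
t: 3.1
tool_pos: [0.4423, -0.1214, 0.4044]
orientation: [0.032, -3.053, 0.062]
force: [0.6, 0.2, 0.0]
opening: 0.0555
gripper_force: 0.0
```

```bash
cat >> h.py <<'E'
def orient(yw):
    s=robot.read_state(); R=Ro.from_rotvec(s['orientation']); y=np.radians(yw); c,n=np.cos(y),np.sin(y)
    T=Ro.from_matrix(np.array([[c,n,0],[n,-c,0],[0,0,-1]])); print('turn',(R.inv()*T).as_rotvec().round(4))
E
python3 -c "
from h import *
goto(.452,-.088,.404,189.7);orient(189.7)"
```

```text
t 3.1 pos [ 0.4423 -0.1214  0.4044] yaw -178.92 tilt [-0.0875 -0.0415] q [-0.35 -0.22  1.83 -0.07  1.6  -1.94] F [0.65 0.23 0.05] T [ 0.085 -0.205 -0.006] open 0.0555
shift [-10.4  33.1  -1.8] len 34.8 turnz -0.1504
turn [-0.0331 -0.0913 -0.1485]
```

Emit:
apply_moves([
  [[-10, 33, -2], [0, 0, 0]],
  [[0, 0, 0], [-0.0165, -0.0456, -0.0743]],
  [[0, 0, 0], [-0.0166, -0.0457, -0.0742]],
  [[0, 0, 0], [0, 0, 0]],
])

```text
t: 3.43
tool_pos: [0.4507, -0.0929, 0.404]
orientation: [-0.265, 3.129, -0.003]
force: [-0.6, -0.0, 0.3]
opening: 0.0558
gripper_force: 0.0
```

```bash
python3 -c "
from h import *
look('top','t1');look('scene','s1')
p=cv2.imread('pics/scene0.png');q=cv2.imread('pics/s1.png')
a=cv2.resize(p[175:265,210:300],(400,400),interpolation=cv2.INTER_CUBIC);b=cv2.resize(p[225:315,325:415],(400,400),interpolation=cv2.INTER_CUBIC)
cv2.imwrite('pics/crop1.png',np.hstack([a,b]))
goto(.452,-.088,.292,189.7);orient(189.7)"
```

```text
t 3.53 pos [ 0.4503 -0.0937  0.4041] yaw -170.77 tilt [-0.0021 -0.0033] q [-0.32 -0.26  1.86 -0.    1.54 -2.05] F [-1.24 -0.67 -0.02] T [ 0.067 -0.144 -0.039] open 0.0557
shift [ -2.8   5.6 112. ] len 112.2 turnz -0.0083
turn [-0.0029 -0.0026 -0.0083]
```

View pics/crop1.png

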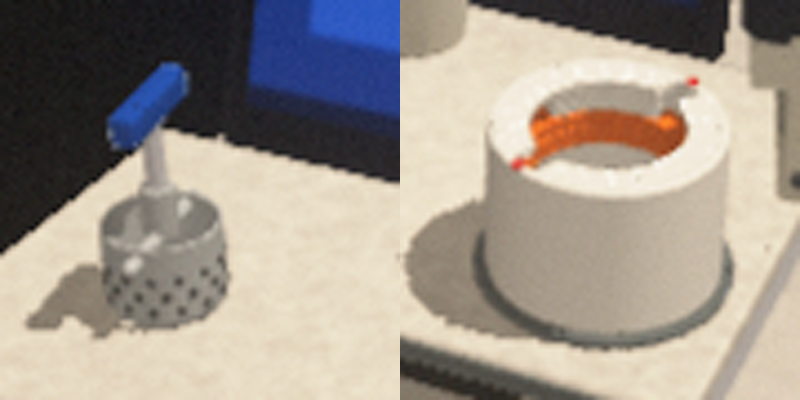

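View pics/s1.png

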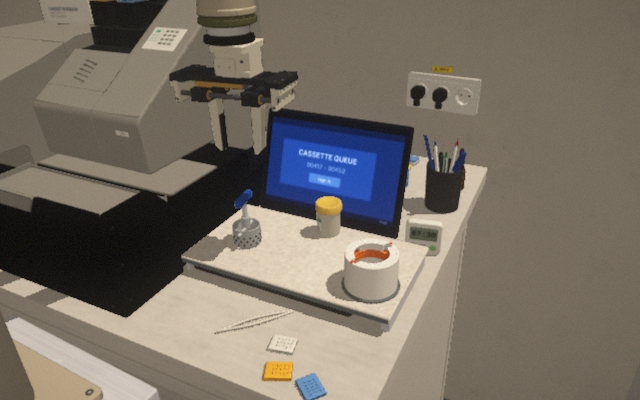

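Crops: handle centre at about (149,106) in the left crop; red dots at (693,81) and (518,164) in the right one. The gripper stands above the handle, clear of the surroundings. I cross-check the top measurements against the scene camera.

```bash
python3 - <<'E'
from h import *
k=90/400
S=lambda u,v,z,x0,y0:world('scene',x0+u*k-.4,y0+v*k-.4,z)
print('handle',S(149,106,.125,210,175), 'basket foot mid-ish',S(165,326,.035,210,175))
a,b=S(293,81,.097,325,225),S(118,164,.097,325,225); print('dots',a,b,(a+b)/2,np.linalg.norm(a-b),np.degrees(np.arctan2(*(a-b)[1::-1])))
# rim ellipse outer: left/right/top/bottom
for n,u,v in(('L',85,118),('R',330,118),('T',212,58),('B',205,198)): print(n,S(u,v,.097,325,225))
d=np.load('pics/scene0.npy')
# rim / lid centroid by depth from top camera
d=np.load('pics/top0.npy'); P=np.array([[world('top',u,v,d=d[v,u]) for u in range(355,420)] for v in range(195,265)]).reshape(-1,3)
r=P[(P[:,2]>.093)&(P[:,2]<.101)]; c,rad=cv2.minEnclosingCircle((r[:,:2]*1000).astype(np.float32)); print('rim circle',c,rad,len(r),r[:,2].mean())
P=np.array([[world('top',u,v,d=d[v,u]) for u in range(245,285)] for v in range(200,250)]).reshape(-1,3)
r=P[P[:,2]>.125]; print('handle depth',r[:,2].mean(),cv2.minAreaRect((r[:,:2]*1000).astype(np.float32)),len(r))
E
```

```text
handle [ 0.45036037 -0.08817835  0.125     ] basket foot mid-ish [ 0.43357613 -0.09834805  0.035     ]
dots [ 0.47788764 -0.3533951   0.097     ] [ 0.40367208 -0.32070472  0.097     ] [ 0.44077986 -0.33704991  0.097     ] 0.08109629955036567 -23.77247501524257
L [ 0.42299429 -0.29842739  0.097     ]
R [ 0.46209454 -0.37360237  0.097     ]
T [ 0.47851281 -0.32169057  0.097     ]
B [ 0.39965745 -0.35446426  0.097     ]Traceback (most recent call last):
  File "<stdin>", line 10, in <module>
  File "h.py", line 6, in world
    c=robot.calibration(n); E=np.array(c['extrinsics']); R=E[:3,:3]; t=E[:3,3]
ValueError: time passes only in moves, steps and waits
```

Emit:
apply_moves([
  [[-2.5, 5.6, 0], [-0.003, -0.0026, -0.0083]],
  [[0, 0, 20], [0, 0, 0]],
  [[0, 0, 20], [0, 0, 0]],
  [[0, 0, 20], [0, 0, 0]],
  [[0, 0, 10], [0, 0, 0]],
  [[0, 0, 0], [0, 0, 0]],
  [[0, 0, 0], [0, 0, 0]],
])

```text
t: 4.12
tool_pos: [0.4523, -0.0873, 0.3341]
orientation: [-0.269, 3.13, 0.002]
force: [-0.5, 0.2, 1.2]
opening: 0.0558
gripper_force: 0.0
```

```bash
python3 -c "
from h import *
goto(.4515,-.088,.292,189.7);orient(189.7)"
```

```text
t 4.12 pos [ 0.4523 -0.0873  0.3341] yaw -170.16 tilt [-0.      0.0011] q [-0.3  -0.21  1.95  0.    1.4  -2.05] F [-0.54  0.2   1.23] T [ 0.098 -0.122 -0.038] open 0.0558
shift [ 0.9 -0.6 42.1] len 42.2 turnz 0.0024
turn [0.0011 0.0002 0.0024]
```

Emit:
apply_moves([
  [[0.8, -0.6, 14], [0.001, 0, 0.0024]],
  [[0, 0, 14], [0, 0, 0]],
  [[0, 0, 14], [0, 0, 0]],
  [[0, 0, 0], [0, 0, 0]],
])

```text
t: 4.45
tool_pos: [0.4514, -0.0879, 0.2912]
orientation: [0.266, -3.13, -0.001]
force: [-0.5, -0.2, -1.4]
opening: 0.0561
gripper_force: 0.0
```

Emit:
apply_moves([
  [[0, 0, 0], [0, 0, 0]],
  [[0, 0, 0], [0, 0, 0]],
  [[0, 0, 0], [0, 0, 0]],
  [[0, 0, 0], [0, 0, 0]],
  [[0, 0, 0], [0, 0, 0]],
  [[0, 0, 0], [0, 0, 0]],
  [[0, 0, 0], [0, 0, 0]],
  [[0, 0, 0], [0, 0, 0]],
], claw=0, newtons=30)

```text
t: 5.12
tool_pos: [0.4517, -0.0879, 0.2923]
orientation: [-0.267, 3.129, -0.0]
force: [0.1, 0.2, 1.4]
opening: 0.0115
gripper_force: 29.9
```

```bash
python3 -c "
from h import *
goto(.4515,-.088,.292,189.7);orient(189.7)"
```

```text
t 5.12 pos [ 0.4517 -0.0879  0.2923] yaw -170.26 tilt [ 0.0016 -0.    ] q [-0.3  -0.17  2.    0.    1.32 -2.04] F [0.07 0.19 1.4 ] T [ 0.217 -0.117 -0.049] open 0.0115
shift [ 0.3 -0.   0.3] len 0.4 turnz 0.0008
turn [-0.0003  0.0016  0.0008]
```

Emit:
apply_moves([
  [[0, 0, -15], [0, 0, 0]],
  [[0, 0, -20], [0, 0, 0]],
  [[0, 0, -25], [0, 0, 0]],
  [[0, 0, -25], [0, 0, 0]],
  [[0, 0, -15], [0, 0, 0]],
  [[0, 0, 0], [0, 0, 0]],
])

```text
t: 5.62
tool_pos: [0.4525, -0.0882, 0.3961]
orientation: [-0.266, 3.123, -0.004]
force: [0.3, -0.3, -1.0]
opening: 0.0116
gripper_force: 29.9
```

```bash
python3 -c "
from h import *
goto(.441,-.337,.392,156);orient(156)"
```

```text
t 5.62 pos [ 0.4525 -0.0882  0.3961] yaw -170.25 tilt [ 0.0074 -0.0019] q [-0.3  -0.26  1.87  0.    1.52 -2.04] F [ 0.29 -0.31 -1.04] T [ 0.118 -0.173 -0.029] open 0.0116
shift [  53.4 -243.3    4.5] len 249.1 turnz 0.589
turn [-0.001   0.0076  0.589 ]
```

Emit:
apply_moves([
  [[5, -20, 0], [0, 0, 0]],
  [[6, -28, 0], [0, 0, 0]],
  [[7, -33, 0], [0, 0, 0]],
  [[8, -34, 0], [0, 0, 0]],
  [[8, -34, 0], [0, 0, 0]],
  [[7, -34, 0], [0, 0, 0]],
  [[7, -30, 0], [0, 0, 0]],
  [[4, -20, 0], [0, 0, 0]],
  [[1, -10, 0], [0, 0, 0]],
])

```text
t: 6.37
tool_pos: [0.4395, -0.3387, 0.3901]
orientation: [0.263, -3.13, -0.002]
force: [1.0, 0.2, -0.9]
opening: 0.0115
gripper_force: 29.9
```

Emit:
apply_moves([
  [[0, 0, 0], [0, 0, 0.09]],
  [[0, 0, 0], [0, 0, 0.1]],
  [[0, 0, 0], [0, 0, 0.11]],
  [[0, 0, 0], [0, 0, 0.11]],
  [[0, 0, 0], [0, 0, 0.1]],
  [[0, 0, 0], [0, 0, 0.079]],
  [[0, 0, 0], [0, 0, 0]],
  [[0, 0, 0], [0, 0, 0]],
])

```text
t: 7.03
tool_pos: [0.4406, -0.3357, 0.3912]
orientation: [0.648, 3.074, 0.002]
force: [0.1, 0.9, -2.4]
opening: 0.0117
gripper_force: 29.9
```

```bash
python3 -c "
from h import *
look('top','t2');p,d=look('scene','s2')
goto(.441,-.337,.392,156);orient(156)
cv2.imwrite('pics/crop2.png',cv2.resize(p[130:310,290:470],(600,600),interpolation=cv2.INTER_CUBIC))
"
```

```text
t 7.13 pos [ 0.4406 -0.336   0.3916] yaw 156.17 tilt [0.0011 0.0006] q [-0.74  0.01  1.64  0.    1.49 -1.9 ] F [-0.61 -0.61 -1.69] T [ 0.024 -0.145 -0.039] open 0.0116
shift [-0.8 -0.8 -0.4] len 1.2 turnz 0.003
turn [0.0009 0.0007 0.003 ]
```

View pics/crop2.png

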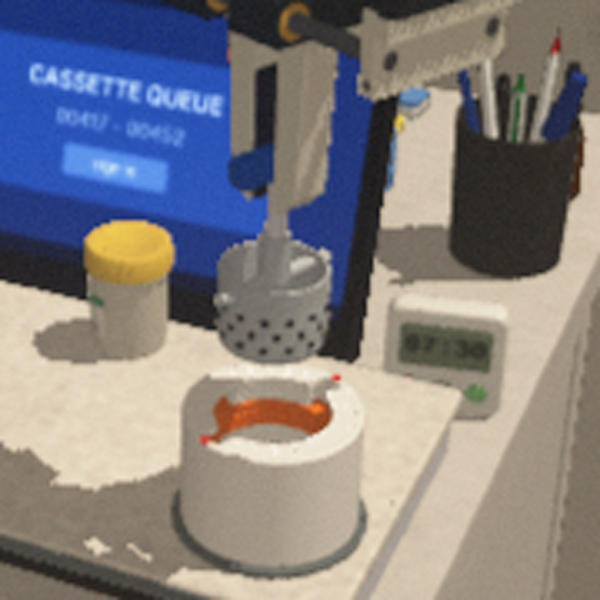

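The basket hangs upright over the cup: basket edges at columns 217–331 of the crop, cup edges at 181–362, left lug end near (222,297). I check the sideways offset by projection.

```bash
python3 - <<'E'
from h import *
c=robot.calibration('scene');E=np.array(c['extrinsics'])
def pr(x,y,z):
    q=E[:3,:3]@[x,y,z]+E[:3,3]; return ((c['fx']*q[0]/q[2]+c['cx']-290+.35)/.3).round(1),((c['fy']*q[1]/q[2]+c['cy']-130+.35)/.3).round(1),(c['fx']/q[2]/.3/1000).round(2)
gz=.3916-.167
print('basket bottom centre',pr(.4406,-.336,gz-.09),'top',pr(.4406,-.336,gz-.052),'cup rim',pr(.441,-.337,.097),'px/mm')
d=np.radians(156); 
for s in(1,-1): print('lug',pr(.4406+s*.0335*np.cos(d),-.336+s*.0335*np.sin(d),gz-.058))
E
```

```text
basket bottom centre (np.float64(272.5), np.float64(337.7), np.float64(2.22)) top (np.float64(274.9), np.float64(264.1), np.float64(2.28)) cup rim (np.float64(272.6), np.float64(407.2), np.float64(2.17)) px/mm
lug (np.float64(216.4), np.float64(300.0), np.float64(2.32))
lug (np.float64(330.0), np.float64(252.9), np.float64(2.21))
```

Emit:
apply_moves([
  [[-0.8, -0.8, 8], [0.001, 0, 0.003]],
  [[0, 0, 12], [0, 0, 0]],
  [[0, 0, 10], [0, 0, 0]],
  [[0, 0, 4], [0, 0, 0]],
  [[0, 0, 0], [0, 0, 0]],
  [[0, 0, 4], [0, 0, 0]],
  [[0, 0, 4], [0, 0, 0]],
  [[0, 0, 4], [0, 0, 0]],
  [[0, 0, 4], [0, 0, 0]],
  [[0, 0, 4], [0, 0, 0]],
  [[0, 0, 4], [0, 0, 0]],
  [[0, 0, 0], [0, 0, 0]],
])

```text
t: 8.13
tool_pos: [0.4407, -0.3373, 0.3331]
orientation: [0.658, 3.072, -0.0]
force: [-0.6, 0.1, -1.7]
opening: 0.0116
gripper_force: 29.9
```

```bash
python3 -c "
from h import *
p,d=look('scene','s3')
goto(.441,-.337,.3115,156);orient(156)
cv2.imwrite('pics/crop3.png',cv2.resize(p[190:310,310:430],(600,600),interpolation=cv2.INTER_CUBIC))
"
```

```text
t 8.18 pos [ 0.4408 -0.3374  0.3336] yaw 155.82 tilt [ 0.0005 -0.0003] q [-0.75  0.05  1.7   0.    1.39 -1.89] F [-0.83 -0.57 -0.59] T [ 0.011 -0.129 -0.018] open 0.0117
shift [-0.   0.4 22.1] len 22.1 turnz -0.0031
turn [-0.0001  0.0005 -0.0031]
```

View pics/crop3.png

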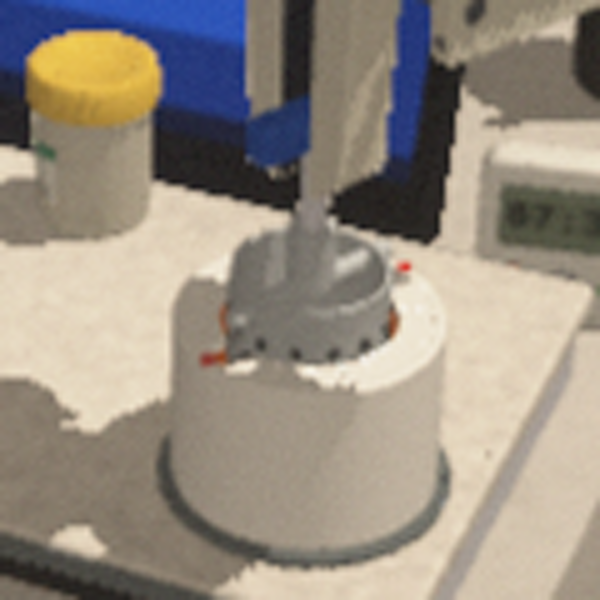

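The basket has entered the bore without force, with the left lug at (235,325) above the slot and dot at (213,358). I go on down.

Emit:
apply_moves([
  [[0, 0.3, 3], [0, 0, 0]],
  [[0, 0, 3], [0, 0, 0]],
  [[0, 0, 3], [0, 0, 0]],
  [[0, 0, 3], [0, 0, 0]],
  [[0, 0, 2], [0, 0, 0]],
  [[0, 0, 2], [0, 0, 0]],
  [[0, 0, 2], [0, 0, 0]],
  [[0, 0, 0], [0, 0, 0]],
])

```text
t: 8.85
tool_pos: [0.441, -0.3372, 0.3157]
orientation: [0.658, 3.071, -0.001]
force: [0.4, 0.9, -2.6]
opening: 0.0116
gripper_force: 29.9
```

Emit:
apply_moves([
  [[0, 0, 1.5], [0, 0, 0]],
  [[0, 0, 1.5], [0, 0, 0]],
  [[0, 0, 1.5], [0, 0, 0]],
  [[0, 0, 0], [0, 0, 0]],
])

```text
t: 9.18
tool_pos: [0.4411, -0.3373, 0.3116]
orientation: [0.658, 3.07, -0.001]
force: [-0.4, -0.2, -1.3]
opening: 0.0119
gripper_force: 29.9
```

Emit:
apply_moves([
  [[0, 0, 1], [0, 0, 0]],
  [[0, 0, 1], [0, 0, 0]],
  [[0, 0, 0], [0, 0, 0]],
  [[0, 0, 0], [0, 0, 0]],
])

```text
t: 9.52
tool_pos: [0.4412, -0.3373, 0.3102]
orientation: [0.657, 3.07, -0.002]
force: [-1.6, 1.4, 2.4]
opening: 0.0117
gripper_force: 29.9
```

```bash
python3 -c "
from h import *
goto(.441,-.337,.3115,156);orient(156)"
```

```text
t 9.52 pos [ 0.4412 -0.3373  0.3102] yaw 155.83 tilt [ 0.0017 -0.0015] q [-0.75  0.07  1.72  0.    1.34 -1.89] F [-1.59  1.37  2.39] T [0.115 0.021 0.061] open 0.0117
shift [ 0.4  0.2 -1.3] len 1.4 turnz -0.003
turn [-0.0006  0.0022 -0.003 ]
```

Emit:
apply_moves([
  [[0, 0, 1.3], [0, 0, 0]],
  [[0, 0, 1.2], [0, 0, 0]],
  [[0, 0, 0], [0, 0, 0]],
  [[0, 0, 0], [0, 0, 0]],
])

```text
t: 9.85
tool_pos: [0.4412, -0.3373, 0.3075]
orientation: [0.657, 3.07, -0.002]
force: [-1.2, 0.1, 4.9]
opening: 0.0121
gripper_force: 29.9
```

Emit:
apply_moves([
  [[0, 0, 0], [0, 0, 0.035]],
  [[0, 0, 0], [0, 0, 0.035]],
  [[0, 0, 0], [0, 0, 0.035]],
  [[0, 0, 0], [0, 0, 0.035]],
  [[0, 0, 0], [0, 0, 0.035]],
  [[0, 0, 0], [0, 0, 0]],
])

```text
t: 10.35
tool_pos: [0.4414, -0.3374, 0.3076]
orientation: [0.925, 3.0, -0.001]
force: [0.1, 0.7, 5.4]
opening: 0.0116
gripper_force: 29.9
```

```bash
python3 -c "
from h import *
goto(.441,-.337,.3115,131);orient(146)"
```

```text
t 10.35 pos [ 0.4414 -0.3374  0.3076] yaw 145.71 tilt [ 0.0021 -0.0015] q [-0.75  0.08  1.73  0.    1.34 -1.72] F [0.1  0.71 5.42] T [ 0.133 -0.23   0.002] open 0.0116
shift [ 0.5  0.1 -3.9] len 3.9 turnz 0.2567
turn [-0.0001  0.0026 -0.0051]
```

Emit:
apply_moves([
  [[0, 0, 0], [0, 0, 0.035]],
  [[0, 0, 0], [0, 0, 0.035]],
  [[0, 0, 0], [0, 0, 0.035]],
  [[0, 0, 0], [0, 0, 0.035]],
  [[0, 0, 0], [0, 0, 0]],
])

```text
t: 10.77
tool_pos: [0.4413, -0.3374, 0.3076]
orientation: [1.131, 2.928, -0.001]
force: [-0.7, 0.3, 3.8]
opening: 0.0115
gripper_force: 29.9
```

Emit:
apply_moves([
  [[0, 0, 0], [0, 0, 0.035]],
  [[0, 0, 0], [0, 0, 0.035]],
  [[0, 0, 0], [0, 0, 0]],
])

```text
t: 11.02
tool_pos: [0.4413, -0.3374, 0.3075]
orientation: [1.232, 2.887, -0.001]
force: [0.6, 1.4, 5.5]
opening: 0.0116
gripper_force: 29.9
```

Emit:
apply_moves([
  [[0, 0, 0], [0, 0, 0.035]],
  [[0, 0, 0], [0, 0, 0.035]],
  [[0, 0, 0], [0, 0, 0]],
])

```text
t: 11.27
tool_pos: [0.4412, -0.3373, 0.3074]
orientation: [1.332, 2.843, -0.001]
force: [-0.5, 0.2, 4.1]
opening: 0.0116
gripper_force: 29.9
```

Emit:
apply_moves([
  [[0, 0, 0], [0, 0, 0.035]],
  [[0, 0, 0], [0, 0, 0.035]],
  [[0, 0, 0], [0, 0, 0]],
])

```text
t: 11.52
tool_pos: [0.4412, -0.3373, 0.3074]
orientation: [1.43, 2.795, -0.001]
force: [0.4, 0.5, 5.3]
opening: 0.0114
gripper_force: 29.9
```

Emit:
apply_moves([
  [[0, 0, 0], [0, 0, 0.035]],
  [[0, 0, 0], [0, 0, 0.035]],
  [[0, 0, 0], [0, 0, 0]],
])

```text
t: 11.77
tool_pos: [0.4414, -0.3371, 0.3073]
orientation: [1.527, 2.743, 0.001]
force: [2.0, 1.3, 4.1]
opening: 0.0115
gripper_force: 29.9
```

Emit:
apply_moves([
  [[0, 0, 0], [0, 0, 0.035]],
  [[0, 0, 0], [0, 0, 0.035]],
  [[0, 0, 0], [0, 0, 0]],
])

```text
t: 12.02
tool_pos: [0.4413, -0.3371, 0.3073]
orientation: [1.621, 2.689, 0.0]
force: [1.2, 0.9, 3.3]
opening: 0.0114
gripper_force: 29.8
```

```bash
python3 -c "
from h import *
goto(.441,-.337,.3115,118);orient(118)"
```

```text
t 12.02 pos [ 0.4413 -0.3371  0.3073] yaw 117.82 tilt [ 0.0016 -0.0008] q [-0.74  0.08  1.73  0.    1.34 -1.23] F [1.16 0.88 3.25] T [ 0.174 -0.402  0.045] open 0.0114
shift [ 0.2 -0.2 -4.2] len 4.2 turnz -0.0031
turn [ 0.0011  0.0015 -0.0031]
```

Emit:
apply_moves([
  [[0, 0, 0], [0, 0, 0.035]],
  [[0, 0, 0], [0, 0, 0]],
])

```text
t: 12.18
tool_pos: [0.4409, -0.3373, 0.307]
orientation: [1.669, 2.66, -0.001]
force: [1.4, -0.9, 2.2]
opening: 0.0124
gripper_force: 30.1
```

Emit:
apply_moves([
  [[0, 0, 0], [0, 0, 0.035]],
  [[0, 0, 0], [0, 0, 0]],
])

```text
t: 12.35
tool_pos: [0.4408, -0.3372, 0.3066]
orientation: [1.716, 2.631, -0.0]
force: [-0.0, -0.2, -0.0]
opening: 0.0119
gripper_force: 30.0
```

The force has fallen from about 5 N to 0: the lugs are dropping. I follow down a little and turn gently.

Emit:
apply_moves([
  [[0, 0, 1.2], [0, 0, 0]],
  [[0, 0, 1.2], [0, 0, 0]],
  [[0, 0, 0], [0, 0, 0]],
  [[0, 0, 0], [0, 0, 0]],
])

```text
t: 12.68
tool_pos: [0.441, -0.3372, 0.3047]
orientation: [1.716, 2.63, -0.0]
force: [-1.5, 1.4, 3.1]
opening: 0.0117
gripper_force: 30.0
```

```bash
python3 -c "
from h import *
goto(.441,-.337,.3055,114);orient(114)"
```

```text
t 12.68 pos [ 0.441  -0.3372  0.3047] yaw 113.76 tilt [ 0.0007 -0.0008] q [-0.75  0.08  1.73 -0.    1.33 -1.16] F [-1.5   1.45  3.13] T [ 0.155  0.136 -0.196] open 0.0117
shift [ 0.2  0.1 -0.8] len 0.9 turnz -0.0041
turn [ 0.0003  0.001  -0.0041]
```

Emit:
apply_moves([
  [[0, 0, 0], [0, 0, 0.035]],
  [[0, 0, 0], [0, 0, 0]],
  [[0, 0, 0], [0, 0, 0]],
])

```text
t: 12.93
tool_pos: [0.4411, -0.3373, 0.3048]
orientation: [1.761, 2.6, -0.0]
force: [-0.6, 0.7, 3.1]
opening: 0.0115
gripper_force: 30.0
```

```bash
python3 -c "
from h import *
goto(.441,-.337,.3055,112);orient(112)"
```

```text
t 12.93 pos [ 0.4411 -0.3373  0.3048] yaw 111.78 tilt [ 0.0012 -0.0011] q [-0.75  0.08  1.73  0.    1.33 -1.13] F [-0.59  0.7   3.09] T [ 0.069 -0.063 -0.028] open 0.0115
shift [ 0.3 -0.  -0.7] len 0.7 turnz -0.0038
turn [ 0.0007  0.0014 -0.0038]
```

Emit:
apply_moves([
  [[0, 0, 0], [0, 0, 0.025]],
  [[0, 0, 0], [0, 0, 0]],
  [[0, 0, 0], [0, 0, 0]],
])

```text
t: 13.18
tool_pos: [0.4412, -0.3372, 0.3049]
orientation: [1.793, 2.578, -0.0]
force: [1.1, 0.2, 2.3]
opening: 0.0115
gripper_force: 30.0
```

```bash
python3 -c "
from h import *
p,d=look('scene','s4')
cv2.imwrite('pics/crop4.png',cv2.resize(p[190:310,310:430],(600,600),interpolation=cv2.INTER_CUBIC))
goto(.441,-.337,.3055,112);orient(112)"
```

```text
t 13.23 pos [ 0.4412 -0.3373  0.3049] yaw 110.36 tilt [ 0.0014 -0.0011] q [-0.75  0.08  1.73  0.    1.33 -1.1 ] F [-0.51  0.37  2.3 ] T [ 0.089 -0.201 -0.026] open 0.012
shift [ 0.3 -0.1 -0.6] len 0.7 turnz -0.0287
turn [ 0.0009  0.0015 -0.0287]
```

View pics/crop4.png

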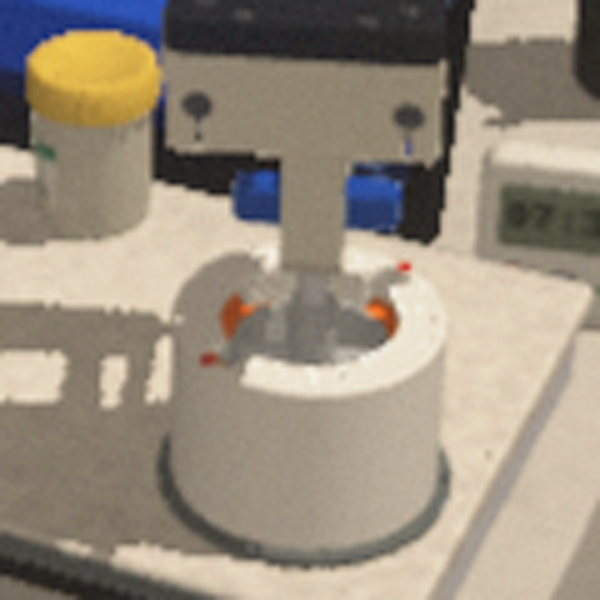

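The basket sits deep in the cup, handle bar at (235–400, 205), pot unmoved. I feel for the notch wall by a small further turn.

Emit:
apply_moves([
  [[0, 0, 0.8], [0, 0, 0.025]],
  [[0, 0, 0], [0, 0, 0.02]],
  [[0, 0, 0], [0, 0, 0]],
  [[0, 0, 0], [0, 0, 0]],
])

```text
t: 13.57
tool_pos: [0.4412, -0.3373, 0.3042]
orientation: [1.852, 2.535, -0.0]
force: [0.2, 0.3, 2.4]
opening: 0.0119
gripper_force: 30.0
```

```bash
python3 -c "
from h import *
goto(.441,-.337,.3055,112);orient(112)"
```

```text
t 13.57 pos [ 0.4412 -0.3373  0.3042] yaw 107.7 tilt [ 0.0015 -0.0012] q [-0.75  0.08  1.73  0.    1.33 -1.05] F [0.18 0.32 2.42] T [ 0.062 -0.249 -0.034] open 0.0119
shift [ 0.4 -0.1 -1.3] len 1.4 turnz -0.0751
turn [ 0.001   0.0017 -0.0751]
```

Emit:
apply_moves([
  [[0, 0, 0.8], [0, 0, 0.025]],
  [[0, 0, 0], [0, 0, 0.025]],
  [[0, 0, 0], [0, 0, 0]],
  [[0, 0, 0], [0, 0, 0]],
])

```text
t: 13.9
tool_pos: [0.4411, -0.3373, 0.3033]
orientation: [1.915, 2.488, -0.0]
force: [-1.3, 0.3, 3.0]
opening: 0.0114
gripper_force: 30.0
```

```bash
python3 -c "
from h import *
goto(.441,-.337,.3055,107.7)"
```

```text
t 13.9 pos [ 0.4411 -0.3373  0.3033] yaw 104.84 tilt [ 0.0013 -0.0012] q [-0.75  0.08  1.73 -0.    1.33 -1.  ] F [-1.34  0.3   2.96] T [ 0.013 -0.192  0.038] open 0.0114
shift [ 0.4 -0.  -2.2] len 2.2 turnz -0.05
```

Emit:
apply_moves([
  [[0, 0, 0], [0, 0, 0.025]],
  [[0, 0, 0], [0, 0, 0.025]],
  [[0, 0, 0], [0, 0, 0]],
  [[0, 0, 0], [0, 0, 0]],
])

```text
t: 14.23
tool_pos: [0.4411, -0.3373, 0.3033]
orientation: [1.975, 2.441, -0.0]
force: [-0.7, 0.3, 3.9]
opening: 0.012
gripper_force: 30.2
```

```bash
python3 -c "
from h import *
goto(.441,-.337,.3055,107.7)"
```

```text
t 14.23 pos [ 0.4411 -0.3373  0.3033] yaw 102.04 tilt [ 0.0011 -0.0012] q [-0.75  0.08  1.73 -0.    1.33 -0.96] F [-0.66  0.26  3.88] T [-0.095 -0.059  0.319] open 0.012
shift [ 0.3 -0.  -2.2] len 2.2 turnz -0.0989
```

The torque rose to 0.3 Nm: far wall felt, so the lugs are in the notches (walls near yaw 113 and 103). I turn back to the middle, unload and release.

Emit:
apply_moves([
  [[0, 0, 0], [0, 0, -0.035]],
  [[0, 0, 0], [0, 0, -0.035]],
  [[0, 0, 0], [0, 0, -0.025]],
  [[0, 0, -1], [0, 0, 0]],
  [[0, 0, 0], [0, 0, 0]],
])

```text
t: 14.65
tool_pos: [0.4411, -0.3373, 0.3044]
orientation: [1.859, 2.53, -0.0]
force: [-0.9, 0.6, 1.2]
opening: 0.012
gripper_force: 30.0
```

```bash
python3 -c "
from h import *
goto(.441,-.337,.3055,107.7)"
```

```text
t 14.65 pos [ 0.4411 -0.3373  0.3044] yaw 107.38 tilt [ 0.0012 -0.0012] q [-0.75  0.08  1.73 -0.    1.33 -1.05] F [-0.93  0.58  1.23] T [-0.179  0.048 -0.037] open 0.012
shift [ 0.4 -0.  -1.1] len 1.2 turnz -0.0055
```

Emit:
apply_moves([
  [[0, 0, 0], [0, 0, 0]],
  [[0, 0, 0], [0, 0, 0]],
  [[0, 0, 0], [0, 0, 0]],
  [[0, 0, 0], [0, 0, 0]],
  [[0, 0, 0], [0, 0, 0]],
  [[0, 0, 0], [0, 0, 0]],
], claw=0.5)

```text
t: 15.15
tool_pos: [0.4411, -0.3372, 0.3041]
orientation: [1.859, 2.531, -0.0]
force: [0.1, -0.6, -0.4]
opening: 0.0449
gripper_force: 0.0
```

Emit:
apply_moves([
  [[0, 0, -8], [0, 0, 0]],
  [[0, 0, -15], [0, 0, 0]],
  [[0, 0, -25], [0, 0, 0]],
  [[0, 0, -30], [0, 0, 0]],
  [[0, 0, -30], [0, 0, 0]],
  [[0, 0, -12], [0, 0, 0]],
  [[0, 0, 0], [0, 0, 0]],
])

```text
t: 15.73
tool_pos: [0.4416, -0.3377, 0.4291]
orientation: [1.854, 2.525, -0.001]
force: [1.5, -0.3, 0.3]
opening: 0.0464
gripper_force: 0.0
```

```bash
python3 -c "
from h import *
p,d=look('scene','s5')
cv2.imwrite('pics/crop5.png',cv2.resize(p[190:310,310:430],(600,600),interpolation=cv2.INTER_CUBIC))
goto(.441,-.337,.3055,107.7)"
```

```text
t 15.78 pos [ 0.4413 -0.3374  0.4262] yaw 107.41 tilt [ 0.0041 -0.0036] q [-0.75 -0.    1.59  0.    1.55 -1.05] F [-0.15  0.29 -0.29] T [-0.079 -0.129 -0.004] open 0.0465
shift [  1.1  -0.5 120.7] len 120.7 turnz -0.0051
```

View pics/crop5.png

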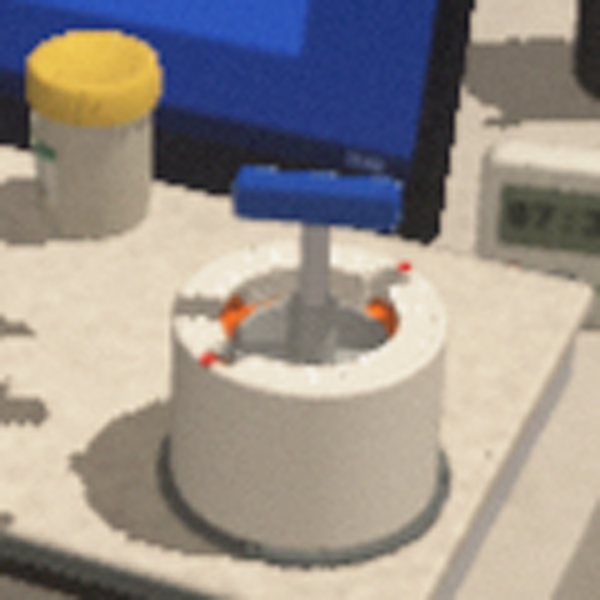

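The basket hangs upright and free in the cup (bar centre about (318,197)), and the pot is where it was. I check the height by projection, then hand in.

```bash
python3 - <<'E'
from h import *
c=robot.calibration('scene');E=np.array(c['extrinsics'])
for z in(.1385,.1445):
    q=E[:3,:3]@[.441,-.337,z]+E[:3,3]; print(z,(c['fx']*q[0]/q[2]+c['cx']-310+.4)*5,(c['fy']*q[1]/q[2]+c['cy']-190+.4)*5)
P,d=robot.read_camera('top'); C=robot.calibration('top');T=np.array(C['extrinsics'])
q=T[:3,:3]@[.441,-.337,.1455]+T[:3,3];u,v=C['fx']*q[0]/q[2]+C['cx'],C['fy']*q[1]/q[2]+C['cy'];print(u,v)
E
```

```text
0.1385 312.9989015698102 195.85698418895458
0.1445 313.57868274584814 178.68944622260213
393.3139243706266 228.66736053784712
```

The bar's height in the picture matches the notched value (row 196 expected, 197 seen; on the ledge it would be 179).

```bash
python3 -c "
from plant import robot
print(robot.close_job())"
```

```text
the job is handed in; nothing more can be done
None
```

The basket hangs upright in the rinse cup with its lugs in the notches (felt by the force drop, and the handle height in the picture agrees), the handle is released, the pot was not touched, and the job was handed in at about 16 s.

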